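# Clamp a sample jar in the bench shaker

## Robot

A 6-joint arm with a two-finger parallel gripper is mounted at the origin on a cart in front of the work surface, level with it; the furniture and walls round the work are solid. World frame = base frame: x ahead of the robot, y to its left, z up, the work surface at z = 0. Lengths are in m, angles in rad, forces in N, time in s.
With the tool pointing down it reaches from about 0.4 to 0.825 m from the base axis. Payload 7 kg.
Tool frame: the origin (TCP) lies at the very end of the fingers, on their centre line; the grasp point (between the pads) lies 19 mm behind it; z points along the fingers, y is the direction in which the jaws open and shut (so a half turn about z gives the same grasp; the last joint's range is limited). The gripper opens to 88 mm and grips with 3 to 60 N. Pads are 19 mm wide; open, the fingers measure 130 mm over their backs; the gripper's body (78 mm by 193 mm) begins 47 mm behind the grasp point.
Start: joints at [1.549, 0.359, 0.012, 0, -1.224, -0.288], TCP at [0.206, 0.643, 0.227] pointing down, gripper open.
Joint ranges: [-3.07, 3.07], [-1.43, 2.12], [-1.02, 1.25], [-3.03, 1.67], [-3.05, -0], [-3.03, 3.03]. Speed limits (rad/s): [2.39, 2.39, 3.01, 3.14, 3.14, 3.14].

## Interface

Orientations are given as a rotation vector (axis times angle).
In Python, from cell import * gives the robot as it stands. The module is installed in compiled form; this text tells all that it offers.
- The arm moves only by the shell command python3 -m creep 'ROWS' [FORCE]. ROWS is JSON, a list that holds one entry, the list of rows, each a list of 7 numbers: the shift along the tool's x, y, z in units of 0.3 m (1.0 is 0.3 m), then the turn, a rotation vector about the tool's x, y, z in units of 360 degrees (1.0 is 360 degrees), then the gripper command: -1 is shut, 1 is fully open, values between are in proportion. In form: [[[tx, ty, tz, ax, ay, az, hand], ...]]. A call has exactly 5 rows; each row is the pose to reach, as a shift and turn from the pose commanded when the call began, along the tool's axes at that moment, turning the shorter way round; what a row does not reach only later rows make up. A row lasts 1/8 s, in which the tool goes at most 62.5 mm and 10.7 degrees, less where a joint would pass 70% of its speed; a pose out of reach is approached as far as the arm can. A call with a number of a shift or a turn outside -1 to 1 is refused whole. A call with a gripper value outside its range is refused whole. The fingers move at their own pace and stop on an object; FORCE is the grip in N (left out, the last holds). Time passes only in rows, so rows that repeat a pose let the fingers close, or fill a call up. It gives the time, the measured TCP pose, the force and the opening at its end, in the units of the state.
- state(): the state, without advancing time (a new reading comes with each control period).
- grab_frame(name): name is "side" or "top" or "wrist"; returns (picture, depth): 480x640x3 uint8, red, green, blue; 480x640 float32, m along the optical axis (not along the pixel's ray), 0 where there is no reading.
- calibration(name): a dict with "intrinsics" (3x3 intrinsics, pixels), "extrinsics" (4x4, takes a point from camera to world coordinates); the wrist camera has in their place "hand_eye" (4x4, takes a point from camera to tool coordinates, whose origin is the TCP and whose axes are the flange's). Camera axes: x right, y down, z forward; pixel columns grow to the right and rows downward; lengths in m; the calibration is good to about 2 mm. A picture is of the moment at which its call begins: read the wrist's pose just before it. calibration takes no time and is no camera call.
- sign_off(): hands the job in, once; it reports no verdict.
The state is a dict: "t": time; "joint_pos": joint angles; "joint_vel": joint speeds; "effort": joint torques, N m; "tcp_pos": TCP position; "eef_rot": TCP orientation; "contact_force": force on the tool from outside, world axes, zero at the start; "moment": the same for the moment, N m; "gripper_width": finger opening in m.
Only numpy, scipy, OpenCV 4.12 (cv2) and the standard library are available. Lean on these libraries where they do the work, as an engineer would, in place of code of your own. Each camera call takes 0.05 s, during which the arm holds its last target.

## Task

Get the jar on the bench shaker ready to shake: push it back with a fingertip until it sits fully home in the rod nest, swing the clamp strap over onto its cap with the outside of a finger, then push the cam lever down until it stops, so that the jar stays clamped. Do not grasp or lift anything: the jar slides upright on the platform. Leave the other things on the bench where they are.

Things in the scene. Friction and masses are not known exactly. Their poses are not given: they have to be found in the camera images.
- shaker: Bench shaker, fixed: grey housing 190 deep (x) x 210 wide (y) x 50 mm high, black front panel with two knobs, aluminium platform 172 x 198 mm on top, its top 66 mm above the bench. Origin under its centre at bench height; x points from its front to its rear, y to its left, z up. The clamp's two posts stand at x = 20 mm: strap hinge at y = 62, cam lever at y = -76 mm.
- nest (a point): Where the jar's origin is when it sits fully home, on the platform (66 mm up), axes like the shaker's. The nest is a horseshoe of 6 mm steel rod 20 mm above the platform: rear arc of inner radius 30 mm (centre 2.5 mm in front of this point), open to the front (-x), where it flares to 74 mm inside width, 40 mm in front of this point.
- sample_jar: The work: white screw-cap jar with a black cap, 54 mm in diameter, 71 mm tall, 105 to 210 g, standing loose on the shaker's platform at the mouth of the nest. Origin at the centre of its underside, z up. It slides on the platform (friction about 0.6): push it below mid-height or it may tip.
- strap (a joint): Angle of the clamp strap, a steel bar 22 wide, 6 thick, 122 mm long. 0 = level, pointing right (-y) over the nest; 1.57 = upright; grows as it opens, stop at 2.05 leaning left. Light (150 g), damped, with some hinge friction: it stays where it is left above about 1.0; pushed below that it sinks by itself onto the jar's cap and rests at about 0.06, free to lift until clamped.
- strap_pin (a point): Middle of the 8 mm cross pin at the strap's free end, 118 mm from the hinge.
- clamp_pad: The round rubber pad (26 mm in diameter) under the strap, on a short spring; origin on the strap's middle line above it. Pressed with about 10 N on the cap when the cam lever is fully down; below 4 N when the strap merely rests.
- cam_lever (a joint): Angle of the cam lever, a steel bar with a black grip, 86 mm long. 0 = fully down at its stop, over the strap, pointing left (+y) and 12 degrees above level; 1.36 = upright; more = leaning out to the right, stop at 2.25. It stays where it is left. Below about 1.7 its cam is in the strap's way. Pushing it home takes 1 to 3 N at the grip; it goes over centre and stays down.
- lever_grip (a point): Point on the middle line of the cam lever's black grip (15 mm thick), 70 mm from the pivot.
- small_jar: Bystander: smaller white screw-cap jar with a red cap, 44 mm in diameter, 59 mm tall, on the bench right of the shaker; origin under its centre.
- dropper: Bystander: dark dropper bottle, 36 mm in diameter, 97 mm tall, on the bench left of the shaker; origin under its centre.
- the_stopwatch: Bystander: black stopwatch lying flat, 73 x 62 x 18 mm, on the bench; origin under its centre.
- the_crucible: Bystander: white porcelain crucible, 44 mm wide, 32 mm tall, on the bench behind to the right; origin under its centre.
- strap_hinge (a point): Hinge of the strap on the left post, 145.5 mm above the bench; the axis runs along the shaker's x.
- lever_pivot (a point): Pivot of the cam lever on the right post, 159.5 mm above the bench; the axis runs along the shaker's x.
Mind the look-alikes: they are no part of the job. What is shaped like the sample_jar but turquoise or yellow is not meant.

How it is judged:
By the outcome, as a careful person would: the job done as asked, in the order asked, and still so for the second after the job is handed in, with the robot touching nothing.
It also fails if it takes over 72 s, if anything falls off the work surface, if the arm or the gripper's body presses on something with over 40 N, if the wrist force passes 120 N, or if a joint passes its speed limit or range.

## Working session

There is one attempt and no reset: what is moved stays moved. The work goes in short steps, Python scripts to look and compute and a shell command to move; the robot and the scene stay as the last step left them, time stands still between calls to the robot, and variables do not carry over. Pictures are saved under pics/ and viewed, and the job is handed in when it is done.

```bash
mkdir -p pics
python3 - <<'E'
from cell import *
import cv2,numpy as np
s=state();print(s)
for n in ("side","top"):
    p,d=grab_frame(n);cv2.imwrite(f"pics/{n}0.png",p[:,:,::-1]);np.save(f"pics/{n}0d.npy",d);np.save(f"pics/{n}0.npy",p)
    c=calibration(n);print(n,c)
print(calibration("wrist"))
E
```

```text
{'t': 0.0, 'joint_pos': array([ 1.54911373e+00,  3.59401577e-01,  1.10941670e-02, -3.82855283e-04,
       -1.22411639e+00, -2.88127509e-01]), 'joint_vel': array([-2.75186716e-04,  3.63903751e-05, -2.05730145e-04, -1.46145991e-04,
        1.22949624e-03, -3.03937894e-04]), 'effort': array([-1.27164363e-03, -5.82710016e+01,  2.93047893e+01,  6.99743852e+00,
        6.81135280e-03, -1.60322097e-04]), 'tcp_pos': array([0.20564012, 0.64240508, 0.22562267]), 'eef_rot': array([ 3.10230323e+00, -4.84650657e-01, -2.20749075e-04]), 'contact_force': array([-0.26101923, -0.39266119,  0.98632472]), 'moment': array([-0.05632069, -0.00654934,  0.03537391]), 'gripper_width': 0.0877741359332853}
side {'intrinsics': array([[457.16963983,   0.        , 325.55203526],
       [  0.        , 457.16963983, 237.46950295],
       [  0.        ,   0.        ,   1.        ]]), 'extrinsics': array([[-0.4112154 , -0.72455177,  0.55310634,  0.00448214],
       [-0.91137552,  0.31534   , -0.26449073,  0.10058384],
       [ 0.01722067, -0.61285024, -0.79001141,  0.87934412],
       [ 0.        ,  0.        ,  0.   
[... 280 characters left out ...]
-0.99996069,  0.00842936,  0.00275204, -0.1700659 ],
       [-0.00336928, -0.07410844, -0.9972445 ,  1.40580446],
       [ 0.        ,  0.        ,  0.        ,  1.        ]])}
{'intrinsics': array([[378.19739572,   0.        , 313.20295356],
       [  0.        , 378.19739572, 242.84066017],
       [  0.        ,   0.        ,   1.        ]]), 'hand_eye': array([[-7.81041745e-04, -9.67602763e-01, -2.52476302e-01,
         6.79386195e-02],
       [ 9.99999676e-01, -7.06754793e-04, -3.84921676e-04,
        -7.05219820e-04],
       [ 1.94012440e-04, -2.52476521e-01,  9.67603002e-01,
        -1.59614532e-01],
       [ 0.00000000e+00,  0.00000000e+00,  0.00000000e+00,
         1.00000000e+00]])}
```

View pics/side0.png

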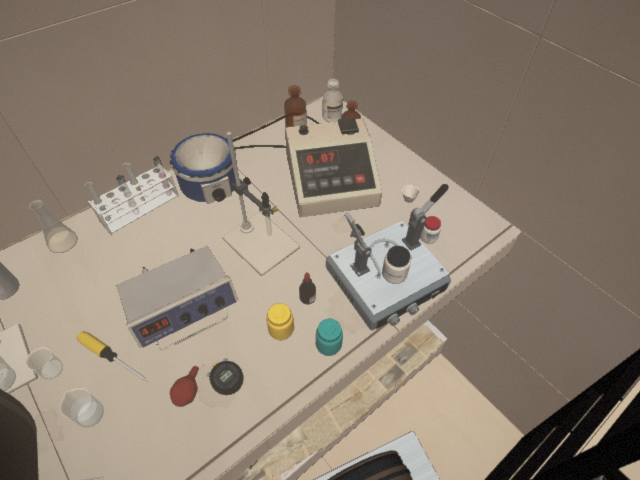

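View pics/top0.png

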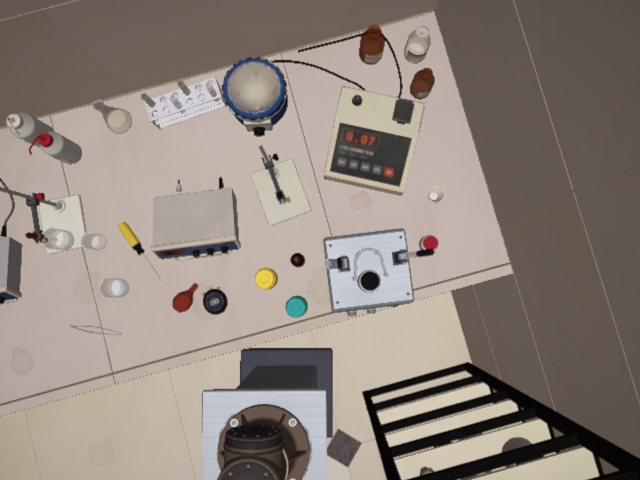

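```bash
cat > h.py <<'E'
import numpy as np,cv2
from cell import *
from scipy.spatial.transform import Rotation as R
def ray(n,u,v,T=None):
    c=calibration(n);K=c["intrinsics"];E=c["extrinsics"] if T is None else T
    d=E[:3,:3]@np.linalg.solve(K,[u,v,1.]);return E[:3,3],d
def onz(n,u,v,z,T=None):
    o,d=ray(n,u,v,T);return o+d*(z-o[2])/d[2]
def proj(n,P,T=None):
    c=calibration(n);E=c["extrinsics"] if T is None else T
    q=E[:3,:3].T@(np.asarray(P)-E[:3,3]);q=c["intrinsics"]@q;return q[:2]/q[2]
def wristT():
    s=state();T=np.eye(4);T[:3,:3]=R.from_rotvec(s["eef_rot"]).as_matrix();T[:3,3]=s["tcp_pos"]
    return T@calibration("wrist")["hand_eye"]
def two(a,b):
    # rays a,b ->closest midpoint, gap
    (o1,d1),(o2,d2)=a,b
    A=np.stack([d1,-d2],1);x=np.linalg.lstsq(A,o2-o1,rcond=None)[0]
    p,q=o1+x[0]*d1,o2+x[1]*d2;return (p+q)/2,np.linalg.norm(p-q)
E
python3 - <<'E'
from h import *
t=np.load("pics/top0.npy");s=np.load("pics/side0.npy")
cv2.imwrite("pics/tc.png",cv2.resize(t[215:325,310:450,::-1],None,fx=5.5,fy=5.4,interpolation=cv2.INTER_CUBIC))
cv2.imwrite("pics/sc.png",cv2.resize(s[175:335,310:460,::-1],None,fx=3.75,fy=3.75,interpolation=cv2.INTER_CUBIC))
E
```

```text
(no output)
```

View pics/tc.png

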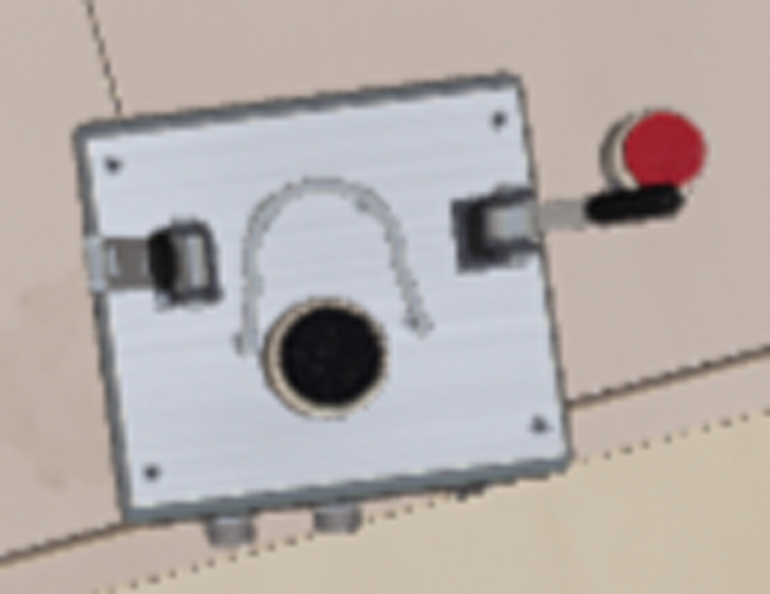

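View pics/sc.png

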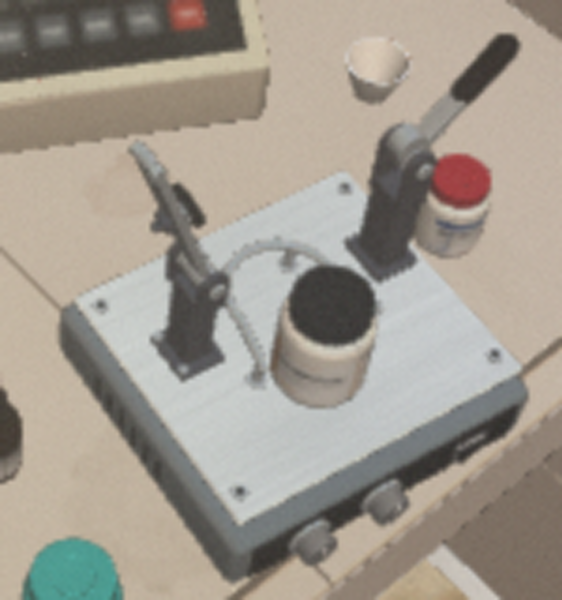

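Run:
```python
from h import *
f=lambda a,b:(310+a/5.5,215+b/5.4)
S=[onz("top",*f(*p),.067)[:2] for p in [(112,165),(498,120),(152,472),(538,425)]]
S=np.array(S);print(S)
c=S.mean(0);xd=(S[0]+S[1]-S[2]-S[3]);yd=(S[0]+S[2]-S[1]-S[3])
yaw=np.arctan2(xd[1],xd[0]);print("c",c,"yaw",yaw,np.arctan2(yd[1],yd[0])-np.pi/2,np.linalg.norm(xd)/2,np.linalg.norm(yd)/2)
M=np.array([[np.cos(yaw),-np.sin(yaw)],[np.sin(yaw),np.cos(yaw)]])
def loc(P):return M.T@(P[:2]-c)
print("cap",onz("top",*f(330,355),.137),loc(onz("top",*f(330,355),.137)))
for n,p in dict(l=(240,345),r=(420,325),back=(320,184)).items():print(n,loc(onz("top",*f(*p),.086)))
# side: cap
g=lambda a,b:(310+a/3.75,175+b/3.75)
print("cap two",two(ray("top",*f(330,355)),ray("side",*g(332,305))))
S2=np.array([onz("side",*g(*p),.067)[:2] for p in [(100,304),(345,187),(240,491),(494,355)]]);print(S2,S2.mean(0))
xd=(S2[0]+S2[1]-S2[2]-S2[3]);print(np.arctan2(xd[1],xd[0]))
P=onz("side",*g(332,305),.137);print("cap side",P,loc(P))
print("hinge side",M@[.02,.062]+c,"lever",M@[.02,-.076]+c)
for n,pt in dict(hinge=[.02,.062,.1455],piv=[.02,-.076,.1595]).items():
    P=np.r_[M@pt[:2]+c,pt[2]];t=proj("top",P);s=proj("side",P);print(n,P,((t-[310,215])*[5.5,5.4]),((s-[310,175])*3.75))
print("redjar",onz("top",*f(662,148),.059),loc(onz("top",*f(662,148),.059)))
print("dropper",onz("top",297,259,.09), onz("top",296,307,.07))
def T(pt):return np.r_[M@pt[:2]+c,pt[2]]
for a in (1.8,2.05):
    P=T(np.array([.02,.062-.118*np.cos(a),.1455+.118*np.sin(a)]));print("strap",a,P,(proj("top",P)-[310,215])*[5.5,5.4],(proj("side",P)-[310,175])*3.75)
for a in (2.0,2.1,2.25):
    b=a+.21;P=T(np.array([.02,-.076+.07*np.cos(b),.1595+.07*np.sin(b)]));print("lever",a,P,(proj("top",P)-[310,215])*[5.5,5.4],(proj("side",P)-[310,175])*3.75)
```

```text
[[ 0.51650545 -0.1738997 ]
 [ 0.53590401 -0.34948672]
 [ 0.37513195 -0.19070374]
 [ 0.39519294 -0.36494202]]
c [ 0.45568359 -0.26975804] yaw 0.11386588042250231 0.11232308305252925 0.14196158787795368 0.17602187417738718
cap [ 0.42775837 -0.26632358  0.137     ] [-0.02735416  0.00658509]
l [-0.01822431  0.04193218]
r [-0.01900558 -0.0388186 ]
back [ 0.05003969 -0.00276063]
cap two (array([ 0.4278832 , -0.26693945,  0.12731585]), np.float64(0.0002942035433788077))
[[ 0.51674322 -0.17250398]
 [ 0.53636844 -0.34826578]
 [ 0.37468829 -0.18914724]
 [ 0.39416529 -0.36390065]] [ 0.45549131 -0.26845441]
0.11306790678782447
cap side [ 0.42251218 -0.26208592  0.137     ] [-0.03208489  0.01139138]
hinge side [ 0.46850963 -0.20588714] lever [ 0.48418919 -0.34299349]
hinge [ 0.46850963 -0.20588714  0.1455    ] [188.4024675  262.00047057] [200.06927452 265.80677879]
piv [ 0.48418919 -0.34299349  0.1595    ] [513.89983397 221.67023519] [409.01689348 150.83570244]
redjar [ 0.52287301 -0.42518938  0.059     ] [ 0.04909422 -0.16205887]
dropper [ 0.48255832 -0.09178824  0.09      ] [ 0.36478103 -0.08764943  0.07      ]
strap 1.8 [ 0.4654635  -0.17925091  0.26041402] [128.07008553 259.65707796] [173.20716211 144.26739463]
strap 2.05 [ 0.46232796 -0.15183288  0.25020876] [ 57.81249741 269.06016327] [123.24050394 180.19851839]
lever 2.0 [ 0.48893384 -0.38448203  0.21567997] [635.86720657 202.38903993] [489.33152666  53.15795566]
lever 2.1 [ 0.48954739 -0.38984708  0.21123037] [647.13223908 201.4084417 ] [495.32156926  55.28313465]
lever 2.25 [ 0.49036556 -0.39700139  0.20360214] [661.24194429 200.34818443] [502.51282245  60.23810298]
```

```bash
cat >> h.py <<'E'
def plan(p,Rt,pose=None):
    """shift (units .3m) and turn (units 360deg) from commanded(~measured) pose to world p, rotation Rt"""
    if pose is None:
        s=state();p0=s["tcp_pos"];R0=R.from_rotvec(s["eef_rot"])
    else:p0,R0=pose
    Rt=R.from_matrix(Rt) if not isinstance(Rt,R) else Rt
    return np.round(np.r_[R0.inv().apply(np.asarray(p)-p0)/.3,(R0.inv()*Rt).as_rotvec()/(2*np.pi)],4)
YAW=.113
def toolR(tilt=0,yaw=YAW):
    # tool y=-shaker x, z down, tilted so tips lead toward +x by tilt
    z=np.array([np.sin(tilt),0,-np.cos(tilt)]);y=-np.array([np.cos(tilt),0,np.sin(tilt)]);x=np.cross(y,z)
    return R.from_euler('z',yaw)*R.from_matrix(np.stack([x,y,z],1))
E
python3 - <<'E'
from h import *
d=np.load("pics/top0d.npy");c=calibration("top");K=c["intrinsics"];E=c["extrinsics"]
v,u=np.mgrid[:480,:640];P=np.stack([(u-K[0,2])/K[0,0]*d,(v-K[1,2])/K[1,1]*d,d],-1)@E[:3,:3].T+E[:3,3]
ok=d>0
r=np.hypot(P[...,0],P[...,1])
for h in (.15,.2,.25,.3,.4):
  m=ok&(P[...,2]>h)&(P[...,0]>.2)
  q=P[m];print(h,len(q),[ (np.round(np.median(q[b],0),2),b.sum()) for y in np.arange(-.8,.8,.1) for b in [(q[:,1]>y)&(q[:,1]<=y+.1)&(q[:,0]<.65)] if b.sum()>5])
s=state();p0=s["tcp_pos"];R0=R.from_rotvec(s["eef_rot"])
print(R0.as_matrix())
A=[.40,.48,.40];print(plan(A,R0))
B=[.50,.2,.42];Rt=toolR();print((R0.inv()*Rt).as_rotvec())
half=R0*R.from_rotvec((R0.inv()*Rt).as_rotvec()*.6)
print(plan(B,half,(np.array(A),R0)));
C=[.50,-.08,.42];print(plan(C,Rt,(np.array(B),half)))
E
```

```text
0.15 69604 [(array([ 0.23, -0.71,  0.33]), np.int64(2180)), (array([ 0.49, -0.64,  0.43]), np.int64(21758)), (array([ 0.64, -0.6 ,  0.52]), np.int64(1120)), (array([ 0.49, -0.36,  0.18]), np.int64(265)), (array([ 0.47, -0.21,  0.15]), np.int64(67)), (array([ 0.47, -0.18,  0.22]), np.int64(174)), (array([ 0.62, -0.06,  0.17]), np.int64(133)), (array([0.62, 0.52, 0.16]), np.int64(389))]
0.2 61557 [(array([ 0.23, -0.71,  0.35]), np.int64(1923)), (array([ 0.49, -0.64,  0.44]), np.int64(20361)), (array([ 0.64, -0.6 ,  0.53]), np.int64(1072)), (array([ 0.49, -0.39,  0.22]), np.int64(94)), (array([ 0.47, -0.18,  0.23]), np.int64(168)), (array([ 0.62, -0.06,  0.21]), np.int64(31)), (array([0.63, 0.53, 0.24]), np.int64(87))]
0.25 53983 [(array([ 0.23, -0.71,  0.37]), np.int64(1638)), (array([ 0.49, -0.64,  0.45]), np.int64(18742)), (array([ 0.64, -0.6 ,  0.54]), np.int64(1014)), (array([ 0.46, -0.17,  0.26]), np.int64(44)), (array([0.63, 0.53, 0.26]), np.int64(31))]
0.3 46558 [(array([ 0.23, -0.71,  0.39]), np.int64(1321)), (array([ 0.5 , -0.64,  0.47]), np.int64(16930)), (array([ 0.64, -0.6 ,  0.55]), np.int64(954))]
0.4 31874 [(array([ 0.24, -0.71,  0.43]), np.int64(527)), (array([ 0.51, -0.63,  0.51]), np.int64(12428)), (array([ 0.64, -0.6 ,  0.57]), np.int64(803))]
[[ 9.52360709e-01 -3.04973728e-01 -3.24696537e-04]
 [-3.04973870e-01 -9.52359597e-01 -1.46180981e-03]
 [ 1.36585724e-04  1.49119419e-03 -9.99998879e-01]]
[ 0.7821  0.319  -0.5804  0.      0.      0.    ]
[ 1.24535167e-03 -9.77108359e-04  1.14788501e+00]
[ 6.021e-01  7.873e-01 -6.540e-02  1.000e-04 -1.000e-04  1.096e-01]
[ 7.847e-01  5.053e-01  5.000e-04  1.000e-04 -1.000e-04  7.310e-02]
```

```bash
python3 -m creep '[[[0.1,0.04,-0.15,0,0,0,-1],[0.3,0.12,-0.32,0,0,0,-1],[0.48,0.2,-0.46,0,0,0,-1],[0.65,0.26,-0.58,0,0,0,-1],[0.78,0.32,-0.62,0,0,0,-1]]]' 20
```

```text
t: 0.72
tcp_pos: [0.3912, 0.4871, 0.4088]
eef_rot: [-3.103, 0.483, -0.0]
contact_force: [1.4, 0.5, -0.3]
gripper_width: 0.0426
```

```bash
python3 -m creep '[[[0.12,0.16,0,0,0,0.022,-1],[0.24,0.32,0,0,0,0.044,-1],[0.36,0.48,0,0,0,0.066,-1],[0.48,0.64,0,0,0,0.088,-1],[0.6,0.79,0,0,0,0.11,-1]]]'
python3 - <<'E'
from h import *
print(plan([.45,-.17,.40],toolR()))
E
```

```text
t: 1.35
tcp_pos: [0.4894, 0.2054, 0.4073]
eef_rot: [-2.753, 1.513, 0.0]
contact_force: [1.1, -0.2, -0.3]
gripper_width: 0.0009
[0.9862 0.7815 0.024  0.     0.     0.072 ]
```

```bash
python3 -m creep '[[[0.16,0.12,0,0,0,0.015,-1],[0.32,0.25,0,0,0,0.03,-1],[0.48,0.37,0,0,0,0.045,-1],[0.64,0.5,0,0,0,0.06,-1],[0.78,0.62,0,0,0,0.072,-1]]]';python3 - <<'E'
from h import *
print(plan([.45,-.28,.40],toolR()))
E
```

```text
t: 1.98
tcp_pos: [0.4582, -0.0918, 0.4072]
eef_rot: [-2.345, 2.09, 0.0]
contact_force: [0.2, 0.0, -0.0]
gripper_width: 0.0003
[ 6.20e-01  9.88e-02  2.40e-02 -0.00e+00  0.00e+00  3.00e-04]
```

```bash
python3 -m creep '[[[0.15,0.02,0,0,0,0,-1],[0.3,0.04,0,0,0,0,-1],[0.45,0.07,0,0,0,0,-1],[0.62,0.1,0,0,0,0,-1],[0.62,0.1,0,0,0,0,-1]]]';python3 - <<'E'
from h import *
s=state();print(s["tcp_pos"],s["eef_rot"],s["joint_pos"])
np.save("pics/w1T.npy",wristT());p,d=grab_frame("wrist");np.save("pics/w1.npy",p);np.save("pics/w1d.npy",d);cv2.imwrite("pics/w1.png",p[:,:,::-1])
E
```

```text
t: 2.6
tcp_pos: [0.4502, -0.2808, 0.4061]
eef_rot: [2.343, -2.091, -0.003]
contact_force: [0.3, 1.4, 0.3]
gripper_width: 0.0008
[ 0.45022872 -0.2808157   0.40605547] [ 2.3425593  -2.09125002 -0.00321972] [-1.87744881e-01  5.37498658e-02  2.03947482e-02  1.28807238e-04
 -1.53991088e+00  3.00980021e-01]
```

View pics/w1.png

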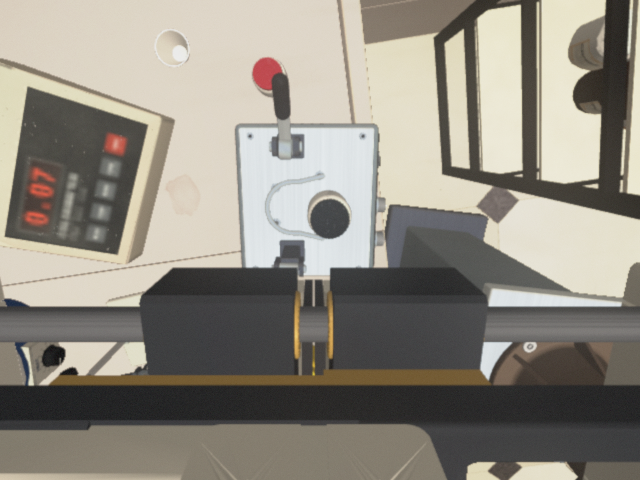

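Run:
```python
from h import *
p=np.load("pics/w1.npy");cv2.imwrite("pics/w1c.png",cv2.resize(p[50:280,210:400,::-1],None,fx=3,fy=2.6*3/2.6,interpolation=cv2.INTER_CUBIC)[:600])
cv2.imwrite("pics/w1f.png",cv2.resize(p[250:400,140:490,::-1],None,fx=2.2,fy=2.2))
T=np.load("pics/w1T.npy")
g=cv2.cvtColor(p,cv2.COLOR_RGB2GRAY)
m=((g<60)).astype(np.uint8);m[:190]=0;m[245:]=0;m[:,:300]=0;m[:,362:]=0
n,l,st,ce=cv2.connectedComponentsWithStats(m)
i=1+np.argmax(st[1:,4]);print(st[i],ce[i]);print("cap",onz("wrist",*ce[i],.137,T))
```

```text
Traceback (most recent call last):
ValueError: attempt to get argmax of an empty sequence
```

View pics/w1c.png

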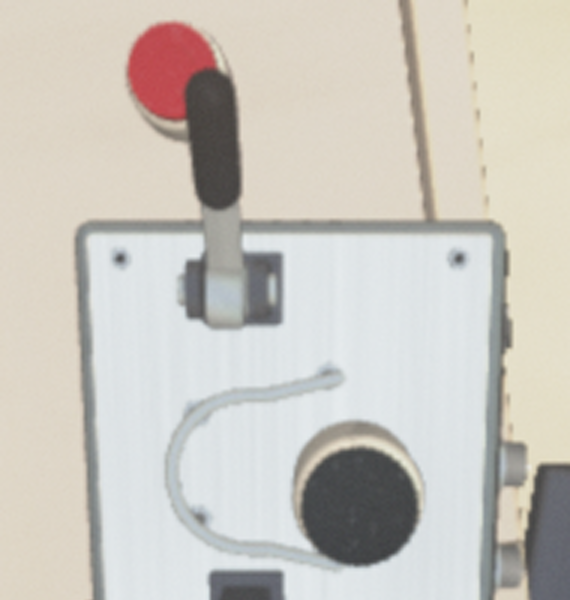

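View pics/w1f.png

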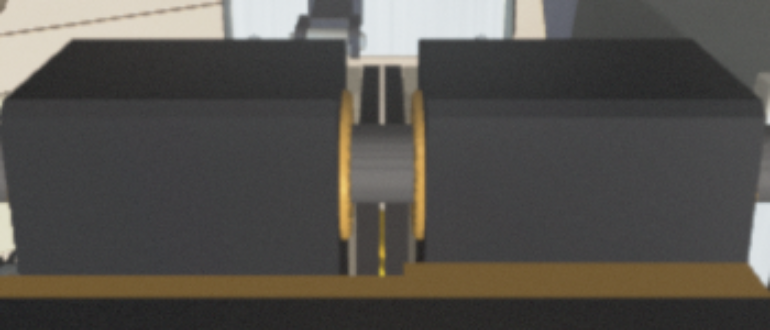

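Run:
```python
from h import *
T=np.load("pics/w1T.npy")
f=lambda a,b:(210+a/3,50+b/3)
w=lambda a,b,z:onz("wrist",*f(a,b),z,T)
a,b=w(120,258,.067),w(458,258,.067);print(a,b,np.linalg.norm(a-b),np.arctan2((a-b)[1],(a-b)[0]))
yaw=.113;M=np.array([[np.cos(yaw),-np.sin(yaw)],[np.sin(yaw),np.cos(yaw)]])
c=(a+b)[:2]/2-M@[0,-.088];print("centre",c)
L=lambda P:M.T@(P[:2]-c)
for n,q,z in [("cap",(360,505),.137),("end",(335,377),.086),("endL",(340,567),.086),("arc",(172,470),.086),("piv",(225,298),.17),("gripfar",(208,80),.21),("gripnear",(221,205),.19),("red",(172,70),.059)]:
    P=w(*q,z);print(n,P,L(P))
# triangulations
t=lambda a,b:(310+a/5.5,215+b/5.4);g=lambda a,b:(310+a/3.75,175+b/3.75)
for n,A,B,C in [("cap",(360,505),(330,355),(332,305)),("gripend",(207,70),(682,198),(512,38)),("gripnear",(221,207),(590,210),(455,97))]:
    ra=ray("wrist",*f(*A),T);rb=ray("top",*t(*B));rc=ray("side",*g(*C))
    for x,y in((ra,rb),(ra,rc),(rb,rc)):
        P,e=two(x,y);l=L(P);print(n,P,l,e,"beta",np.arctan2(P[2]-.1595,l[1]+.076), "strapang")
P,e=two(ray("top",*t(92,262)),ray("side",*g(135,148)));l=L(P);print("pin",P,l,e,np.arctan2(P[2]-.1455,.062-l[1]))
```

```text
[ 0.53812077 -0.3483721   0.067     ] [ 0.39606273 -0.36442503  0.067     ] 0.1429621806659263 0.11252528042685575
centre [ 0.4571689  -0.26895981]
cap [ 0.42906322 -0.26741385  0.137     ] [-0.02775211  0.00470529]
end [ 0.44258017 -0.3106536   0.086     ] [-0.01919706 -0.03978286]
endL [ 0.43077745 -0.22968324  0.086     ] [-0.02179432  0.04200196]
arc [ 0.50698882 -0.26400985  0.086     ] [ 0.05006034 -0.00069929]
piv [ 0.48556448 -0.33912975  0.17      ] [ 0.02030214 -0.07292429]
gripfar [ 0.49353395 -0.40063354  0.21      ] [ 0.02128564 -0.13493447]
gripnear [ 0.48813229 -0.36772391  0.19      ] [ 0.01962931 -0.10162564]
red [ 0.52331498 -0.42541586  0.059     ] [ 0.04808229 -0.16291683]
cap [ 0.42824089 -0.26658332  0.1318547 ] [-0.02847554  0.00562324] 0.0009610562241380155 beta -0.3265673266880327 strapang
cap [ 0.4280255  -0.26612677  0.12798271] [-0.02863808  0.00610116] 0.0011306959034046097 beta -0.36653615537065776 strapang
cap [ 0.4278832  -0.26693945  0.12731585] [-0.02887111  0.00530971] 0.0002942035433788077 beta -0.3768992748188714 strapang
gripend [ 0.4884016  -0.3944865   0.26245598] [ 0.01687916 -0.12824791] 0.0014261818807092316 beta 2.0404085250299913 strapang
gripend [ 0.4936244  -0.40228003  0.21557951] [ 0.02118986 -0.13658066] 0.0003281807031173755 beta 2.394758725340913 strapang
gripend [ 0.49131393 -0.40160473  0.2178425 ] [ 0.01897027 -0.13564914] 0.0027310191402438126 beta 2.3672680555711065 strapang
gripnear [ 0.48591387 -0.36567252  0.21737312] [ 0.01765635 -0.09933718] 8.792676018052073e-05 beta 1.9540989505199222 strapang
gripnear [ 0.48771782 -0.36752192  0.18969221] [ 0.01924026 -0.1013782 ] 0.0010773296406709648 beta 2.269781189478093 strapang
gripnear [ 0.48798082 -0.36977212  0.18804921] [ 0.01924785 -0.1036437 ] 0.0018035783947335817 beta 2.3400815646861095 strapang
pin [ 0.4661349  -0.16257551  0.26414453] [0.02090468 0.1046948 ] 0.0062990512040711055 1.9162233589213291
```

```bash
cat >> h.py <<'E'
C0=np.array([.4568,-.2693])
def W(x,y,z): return np.r_[R.from_euler('z',YAW).as_matrix()[:2,:2]@[x,y]+C0,z]
def Lc(P): return np.r_[R.from_euler('z',YAW).as_matrix()[:2,:2].T@(np.asarray(P)[:2]-C0),P[2]]
def st():
    s=state();T=R.from_rotvec(s["eef_rot"]).as_matrix();print("t",s["t"],"loc",np.round(Lc(s["tcp_pos"]),4),"z",np.round(R.from_euler('z',-YAW).apply(T[:,2]),3),"F",np.round(R.from_euler('z',-YAW).apply(s["contact_force"]),2),"q",np.round(s["joint_pos"],3))
E
python3 - <<'E'
from h import *
print(plan(W(-.095,.004,.25),toolR(np.radians(18))))
E
```

```text
[-4.460e-02  2.909e-01  5.215e-01  5.030e-02  2.000e-04  2.000e-04]
```

```bash
python3 -m creep '[[[-0.01,0.08,0.1,0.012,0,0,-1],[-0.02,0.15,0.2,0.024,0,0,-1],[-0.03,0.22,0.32,0.036,0,0,-1],[-0.045,0.29,0.44,0.05,0,0,-1],[-0.045,0.29,0.52,0.05,0,0,-1]]]';python3 - <<'E'
from h import *
st();print(plan(W(-.095,.004,.085),toolR(np.radians(18))))
E
```

```text
t: 3.28
tcp_pos: [0.3606, -0.2736, 0.2503]
eef_rot: [-2.158, 1.92, -0.306]
contact_force: [0.9, -0.7, 0.4]
gripper_width: 0.0003
t 3.275 loc [-0.0961  0.0066  0.2503] z [ 0.311  0.002 -0.95 ] F [ 0.8  -0.76  0.43] q [-0.342 -0.169 -0.503 -0.17  -0.959  0.537]
[ 9.000e-03  1.680e-01  5.247e-01 -4.000e-04  3.000e-04  5.000e-04]
```

```bash
python3 -m creep '[[[0.003,0.045,0.14,0,0,0,-1],[0.006,0.09,0.28,0,0,0,-1],[0.009,0.13,0.41,0,0,0,-1],[0.009,0.16,0.5,0,0,0,-1],[0.009,0.17,0.525,0,0,0,-1]]]';python3 - <<'E'
from h import *
st();print(plan(W(-.060,.003,.083),toolR(np.radians(18))))
p,d=grab_frame("side");cv2.imwrite("pics/s2.png",cv2.resize(p[175:335,310:460,::-1],None,fx=3.75,fy=3.75,interpolation=cv2.INTER_CUBIC))
E
```

```text
t: 3.9
tcp_pos: [0.3628, -0.2764, 0.0843]
eef_rot: [-2.162, 1.921, -0.3]
contact_force: [0.2, -0.1, -0.9]
gripper_width: 0.0005
t 3.9 loc [-0.0942  0.0035  0.0843] z [ 0.307  0.003 -0.952] F [ 0.18 -0.11 -0.88] q [-0.361  0.054 -0.701 -0.274 -0.555  0.694]
[ 0.0024 -0.1072  0.0389  0.0004  0.0005  0.0007]
```

View pics/s2.png

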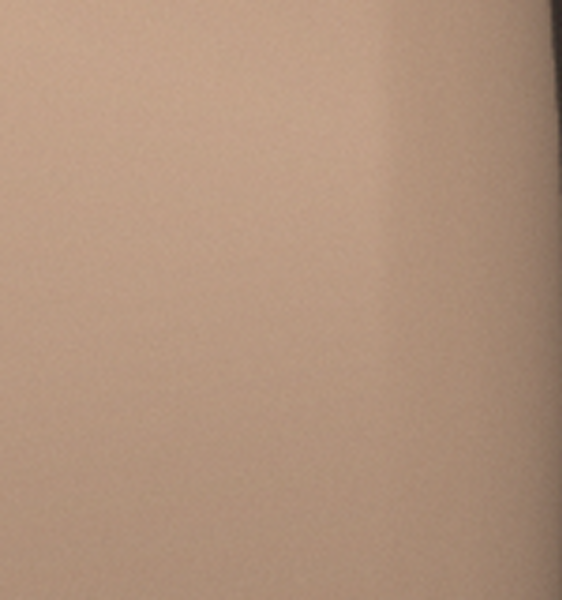

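```bash
python3 -m creep '[[[0,-0.02,0.008,0,0,0,-1],[0.001,-0.04,0.015,0,0,0,-1],[0.001,-0.06,0.022,0,0,0,-1],[0.002,-0.085,0.03,0,0,0,-1],[0.002,-0.107,0.038,0,0,0,-1]]]';python3 - <<'E'
from h import *
st();print(plan(W(-.040,.002,.083),toolR(np.radians(18))))
np.save("pics/w2T.npy",wristT());p,d=grab_frame("wrist");cv2.imwrite("pics/w2.png",p[:,:,::-1])
p,d=grab_frame("top");cv2.imwrite("pics/t2.png",cv2.resize(p[205:325,310:450,::-1],None,fx=5,fy=5,interpolation=cv2.INTER_CUBIC))
E
```

```text
t: 4.58
tcp_pos: [0.3979, -0.2742, 0.0849]
eef_rot: [-2.161, 1.921, -0.304]
contact_force: [-1.9, -0.1, 1.2]
gripper_width: 0.0003
t 4.575 loc [-0.0591  0.0018  0.0849] z [ 0.309  0.001 -0.951] F [-1.93  0.08  1.24] q [-0.317  0.09  -0.667 -0.255 -0.542  0.636]
[-0.0003 -0.0585  0.0258  0.      0.0002  0.0007]
```

View pics/w2.png

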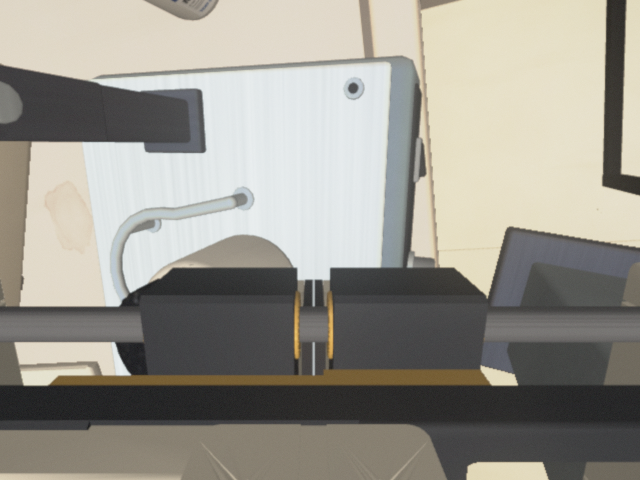

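View pics/t2.png

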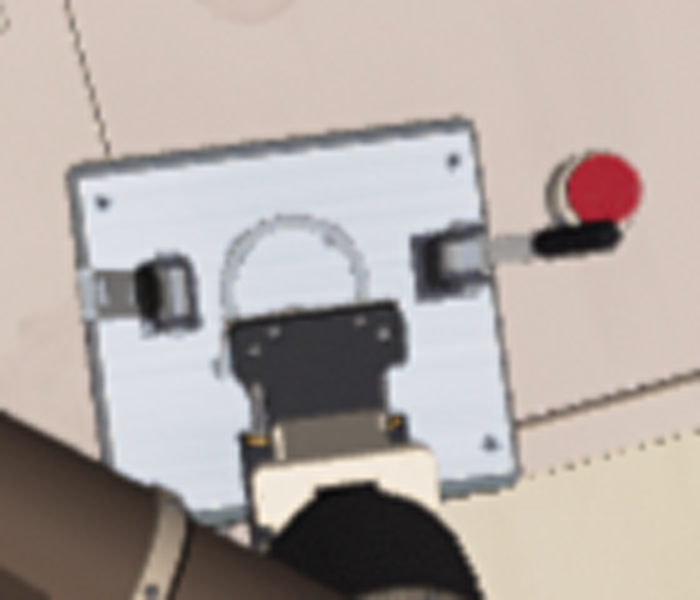

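Run:
```python
from h import *
d=np.load("pics/w1d.npy");c=calibration("wrist");K=c["intrinsics"];E=c["hand_eye"]
v,u=np.mgrid[:480,:640];P=np.stack([(u-K[0,2])/K[0,0]*d,(v-K[1,2])/K[1,1]*d,d],-1)@E[:3,:3].T+E[:3,3]
for r in (268,272,280,290,300,320,360):
    print(r,[(q,*(np.round(P[r,q]*1000).astype(int))) for q in (150,180,200,240,290,297,302,308,320,327,332,340,400,460,480) if d[r,q]>0])
m=(d>0)&(np.abs(P[...,0])<.03)&(np.abs(P[...,1])<.1)&(P[...,2]>-.12)&(P[...,2]<.02)
q=P[m]
for z in np.arange(-.12,.01,.01):
    b=(q[:,2]>z)&(q[:,2]<=z+.01)
    if b.sum():print(np.round(z,3),b.sum(),np.round(q[b].min(0)*1000),np.round(q[b].max(0)*1000))
```

```text
268 [(150, np.int64(-120), np.int64(-256), np.int64(404)), (180, np.int64(39), np.int64(-33), np.int64(-74)), (200, np.int64(38), np.int64(-29), np.int64(-71)), (240, np.int64(39), np.int64(-19), np.int64(-74)), (290, np.int64(38), np.int64(-7), np.int64(-72)), (297, np.int64(38), np.int64(-5), np.int64(-74)), (302, np.int64(-70), np.int64(-14), np.int64(252)), (308, np.int64(-98), np.int64(-8), np.int64(338)), (320, np.int64(-99), np.int64(9), np.int64(340)), (327, np.int64(-99), np.int64(18), np.int64(339)), (332, np.int64(39), np.int64(3), np.int64(-74)), (340, np.int64(38), np.int64(5), np.int64(-73)), (400, np.int64(38), np.int64(20), np.int64(-72)), (460, np.int64(-200), np.int64(326), np.int64(642)), (480, np.int64(-205), np.int64(378), np.int64(657))]
272 [(150, np.int64(-127), np.int64(-258), np.int64(406)), (180, np.int64(38), np.int64(-32), np.int64(-75)), (200, np.int64(38), np.int64(-27), np.int64(-76)), (240, np.int64(38), np.int64(-18), np.int64(-76)), (290, np.int64(39), np.int64(-7), np.int64(-77)), (297, np.int64(37), np.int64(-5), np.int64(-72)), (302, np.int64(-74
[... 4053 characters left out ...]
91)), (400, np.int64(25), np.int64(16), np.int64(-91)), (460, np.int64(24), np.int64(29), np.int64(-91)), (480, np.int64(25), np.int64(32), np.int64(-92))]
-0.12 22499 [  15.  -49. -119.] [  27.   50. -110.]
-0.11 31116 [  14.  -57. -110.] [  27.   57. -100.]
-0.1 15768 [  -6.  -58. -100.] [ 30.  58. -90.]
-0.09 8459 [-17. -72. -90.] [ 30.  81. -80.]
-0.08 2252 [-27. -83. -80.] [ 30.  81. -70.]
-0.07 1013 [-30. -84. -70.] [ 30.  82. -60.]
-0.06 77 [ -5.  -5. -60.] [  7.   3. -50.]
-0.05 715 [ -8.  -5. -50.] [  5.   3. -45.]
-0.04 5 [ 10.  -6. -33.] [ 11.   3. -30.]
-0.03 210 [  5.  -6. -30.] [ 11.   4. -20.]
-0.02 319 [  5.  -7. -20.] [ 11.   5. -10.]
-0.01 172 [  8.  -8. -10.] [11.  6. -0.]
```

```bash
python3 -m creep '[[[0,-0.012,0.005,0,0,0,-1],[0,-0.024,0.01,0,0,0,-1],[0,-0.036,0.014,0,0,0,-1],[0,-0.048,0.019,0,0,0,-1],[0,-0.06,0.024,0,0,0,-1]]]';python3 - <<'E'
from h import *
st();print(plan(W(-.025,.000,.083),toolR(np.radians(18))))
E
```

```text
t: 5.3
tcp_pos: [0.4169, -0.2719, 0.0835]
eef_rot: [-2.161, 1.921, -0.304]
contact_force: [-0.6, 0.2, 0.6]
gripper_width: 0.0006
t 5.3 loc [-0.04    0.0019  0.0835] z [ 0.309  0.001 -0.951] F [-0.59  0.29  0.6 ] q [-0.294  0.112 -0.649 -0.246 -0.533  0.606]
[ 0.0066 -0.0469  0.017   0.      0.0002  0.0007]
```

```bash
python3 -m creep '[[[0.001,-0.009,0.003,0,0,0,-1],[0.002,-0.018,0.006,0,0,0,-1],[0.004,-0.028,0.01,0,0,0,-1],[0.005,-0.037,0.013,0,0,0,-1],[0.006,-0.047,0.016,0,0,0,-1]]]';python3 - <<'E'
from h import *
st();print(plan(W(-.018,.000,.083),toolR(np.radians(18))))
p,d=grab_frame("top");cv2.imwrite("pics/t3.png",cv2.resize(p[205:325,310:450,::-1],None,fx=5,fy=5,interpolation=cv2.INTER_CUBIC))
p,d=grab_frame("wrist");cv2.imwrite("pics/w3.png",p[:,:,::-1])
E
```

```text
t: 5.92
tcp_pos: [0.4318, -0.272, 0.0833]
eef_rot: [-2.161, 1.921, -0.304]
contact_force: [-0.3, -0.6, -0.2]
gripper_width: 0.0006
t 5.925 loc [-0.0251  0.0001  0.0833] z [ 0.309  0.001 -0.951] F [-0.33 -0.52 -0.18] q [-0.282  0.131 -0.63  -0.239 -0.532  0.589]
[ 0.0005 -0.0223  0.0083  0.      0.0002  0.0007]
```

View pics/w3.png

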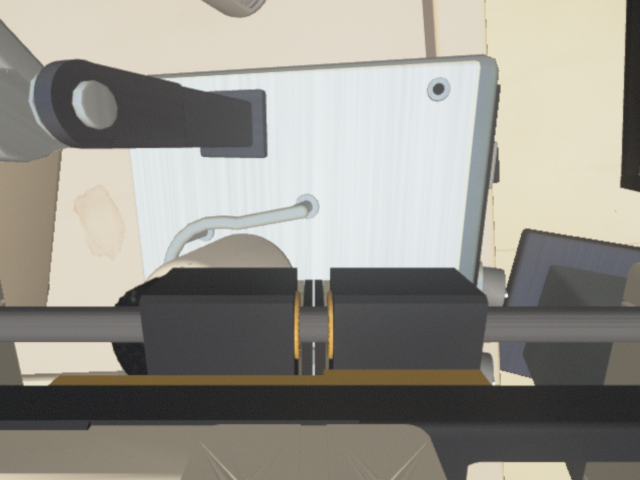

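View pics/t3.png

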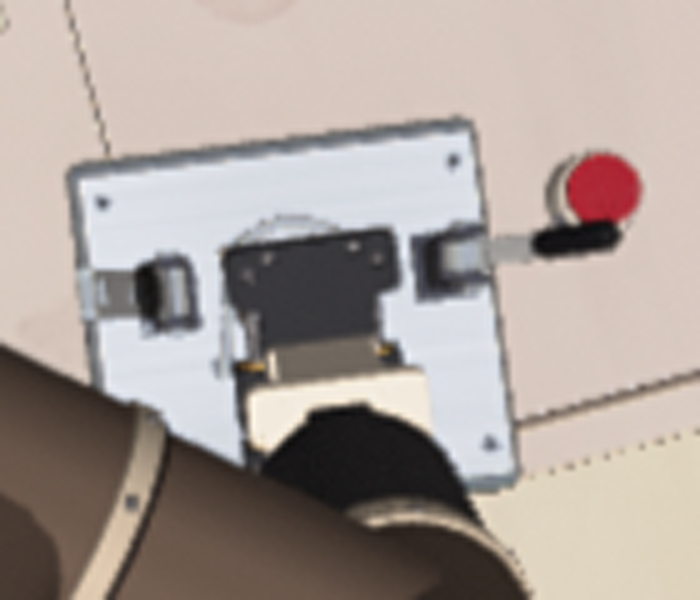

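```bash
python3 -m creep '[[[0,-0.006,0.002,0,0,0,-1],[0,-0.011,0.004,0,0,0,-1],[0,-0.016,0.006,0,0,0,-1],[0,-0.022,0.007,0,0,0,-1],[0,-0.026,0.009,0,0,0,-1]]]';python3 -c "
from h import *
st()"; python3 -m creep '[[[0,-0.003,0.001,0,0,0,-1],[0,-0.006,0.002,0,0,0,-1],[0,-0.008,0.003,0,0,0,-1],[0,-0.01,0.003,0,0,0,-1],[0,-0.01,0.003,0,0,0,-1]]]';python3 -c "
from h import *
st()"
```

```text
t: 6.65
tcp_pos: [0.4384, -0.271, 0.0828]
eef_rot: [-2.162, 1.922, -0.301]
contact_force: [-11.3, -3.1, 8.1]
gripper_width: -0.0004
t 6.65 loc [-0.0185  0.0003  0.0828] z [ 0.307  0.002 -0.952] F [-11.61  -1.76   8.13] q [-0.274  0.139 -0.622 -0.234 -0.532  0.577]
t: 7.28
tcp_pos: [0.4387, -0.2708, 0.0823]
eef_rot: [-2.164, 1.924, -0.297]
contact_force: [-19.1, -6.1, 13.4]
gripper_width: 0.0007
t 7.275 loc [-0.0182  0.0005  0.0823] z [ 0.303  0.003 -0.953] F [-19.68  -3.88  13.44] q [-0.273  0.141 -0.621 -0.231 -0.535  0.573]
```

```bash
python3 -m creep '[[[0,0.02,-0.008,0,0,0,-1],[0,0.05,-0.018,0,0,0,-1],[0,0.09,-0.035,0,0,0,-1],[0,0.14,-0.055,0,0,0,-1],[0,0.16,-0.06,0,0,0,-1]]]';python3 - <<'E'
from h import *
st();print(plan(W(-.08,0,.30),toolR()))
E
```

```text
t: 7.9
tcp_pos: [0.391, -0.2767, 0.0857]
eef_rot: [-2.16, 1.921, -0.305]
contact_force: [-0.5, -0.3, -0.4]
gripper_width: 0.0006
t 7.9 loc [-0.0662  0.      0.0857] z [ 0.309  0.001 -0.951] F [-0.56 -0.27 -0.37] q [-0.331  0.083 -0.67  -0.26  -0.547  0.652]
[-0.000e+00 -1.773e-01 -6.934e-01 -5.010e-02  1.000e-04  6.000e-04]
```

```bash
python3 -m creep '[[[0,-0.03,-0.14,0,0,0,-1],[0,-0.06,-0.28,-0.012,0,0,-1],[0,-0.1,-0.42,-0.025,0,0,-1],[0,-0.14,-0.56,-0.038,0,0,-1],[0,-0.18,-0.7,-0.05,0,0,-1]]]';python3 - <<'E'
from h import *
st();print(plan(W(-.04,.0,.4),toolR()))
E
python3 -m creep '[[[0,-0.03,-0.08,0,0,0,-1],[0,-0.06,-0.16,0,0,0,-1],[0,-0.1,-0.24,0,0,0,-1],[0,-0.13,-0.33,0,0,0,-1],[0,-0.13,-0.33,0,0,0,-1]]]';python3 - <<'E'
from h import *
st();
np.save("pics/w4T.npy",wristT());p,d=grab_frame("wrist");np.save("pics/w4.npy",p);cv2.imwrite("pics/w4.png",p[:,:,::-1])
cv2.imwrite("pics/w4c.png",cv2.resize(p[80:280,230:430,::-1],None,fx=3,fy=3,interpolation=cv2.INTER_CUBIC))
E
```

```text
t: 8.52
tcp_pos: [0.3782, -0.2782, 0.3038]
eef_rot: [2.347, -2.086, -0.001]
contact_force: [1.0, 0.0, -0.4]
gripper_width: 0.0007
t 8.525 loc [-0.0791 -0.      0.3038] z [-0.001 -0.001 -1.   ] F [ 0.97 -0.09 -0.36] q [-2.130e-01 -3.200e-02 -2.910e-01  1.000e-03 -1.314e+00  3.300e-01]
[ 7.000e-04 -1.299e-01 -3.207e-01  2.000e-04 -1.000e-04  7.000e-04]
t: 9.15
tcp_pos: [0.4184, -0.274, 0.4026]
eef_rot: [-2.347, 2.086, -0.005]
contact_force: [0.4, -0.6, -0.5]
gripper_width: 0.0004
t 9.15 loc [-3.870e-02 -3.000e-04  4.026e-01] z [ 0.003 -0.001 -1.   ] F [ 0.29 -0.6  -0.5 ] q [-0.186 -0.004 -0.047  0.    -1.525  0.304]
```

View pics/w4c.png

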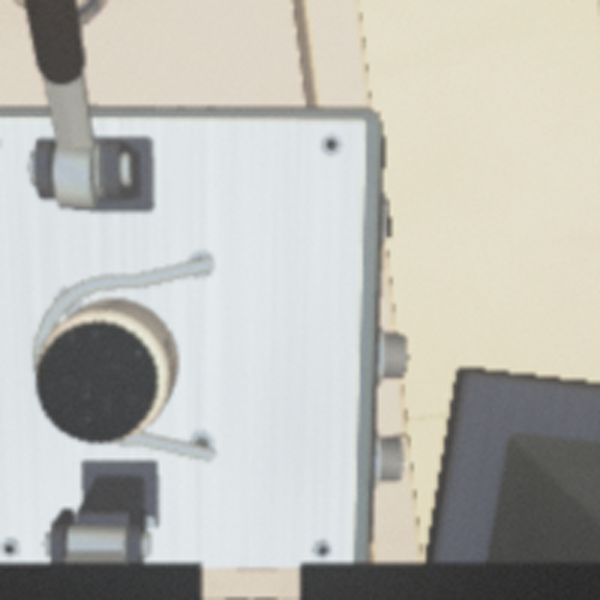

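Run:
```python
from h import *
T=np.load("pics/w4T.npy");p=np.load("pics/w4.npy")
f=lambda a,b:(230+a/3,80+b/3)
for n,q,z in [("scr R",(331,145),.067),("scr L",(322,549),.067),("scr rearL",(10,548),.067),("endR",(205,262),.086),("endL",(205,450),.086),("cap",(97,381),.137),("cap.13",(97,381),.132),("bodyfront@.1",(178,362),.1),("pivotmid",(76,175),.17)]:
    print(n,Lc(onz("wrist",*f(*q),z,T)))
g=cv2.cvtColor(p,cv2.COLOR_RGB2GRAY);m=(g<75).astype(np.uint8);m[:183]=0;m[230:]=0;m[:,:238]=0;m[:,286:]=0
n,l,s,c=cv2.connectedComponentsWithStats(m);i=1+np.argmax(s[1:,4]);print(s[i],c[i],Lc(onz("wrist",*c[i],.137,T)))
```

```text
scr R [-0.07101582 -0.08730707  0.067     ]
scr L [-0.07079128  0.0896281   0.067     ]
scr rearL [0.07189589 0.08980926 0.067     ]
endR [-0.01881592 -0.04011564  0.086     ]
endL [-0.01835096  0.03927242  0.086     ]
cap [0.02021628 0.00135509 0.137     ]
cap.13 [0.0209012  0.00215951 0.132     ]
bodyfront@.1 [-0.00809796 -0.00067435  0.1       ]
pivotmid [ 0.02064055 -0.07318491  0.17      ]
[ 243  189   38   38 1081] [261.71692877 207.27012026] [0.02092487 0.00166709 0.137     ]
```

```bash
python3 - <<'E'
from h import *
print(plan(W(.02,.155,.38),toolR()))
E
python3 -m creep '[[[-0.1,-0.04,0,0,0,0,-1],[-0.22,-0.09,0,0,0,0,-1],[-0.35,-0.14,0.02,0,0,0,-1],[-0.47,-0.19,0.05,0,0,0,-1],[-0.517,-0.195,0.08,0,0,0,-1]]]';python3 - <<'E'
from h import *
st();print(plan(W(.02,.155,.212),toolR()))
E
```

```text
[-5.155e-01 -2.003e-01  7.090e-02 -2.000e-04 -0.000e+00  7.000e-04]
t: 9.82
tcp_pos: [0.457, -0.1112, 0.3756]
eef_rot: [2.349, -2.085, -0.002]
contact_force: [-0.1, -0.6, 0.9]
gripper_width: 0.0004
t 9.825 loc [0.018  0.157  0.3756] z [-0.001  0.001 -1.   ] F [-0.12 -0.56  0.93] q [ 1.810e-01 -5.200e-02 -1.510e-01 -1.000e-03 -1.473e+00 -6.200e-02]
[ 7.100e-03 -7.300e-03  5.452e-01  2.000e-04  1.000e-04  1.000e-03]
```

```bash
python3 -m creep '[[[0,-0.002,0.12,0,0,0,-1],[0,-0.004,0.24,0,0,0,-1],[0,-0.006,0.36,0,0,0,-1],[0,-0.007,0.48,0,0,0,-1],[0,-0.007,0.545,0,0,0,-1]]]';python3 - <<'E'
from h import *
st();print(plan(W(.02,.06,.212),toolR()))
p,d=grab_frame("wrist");cv2.imwrite("pics/w5.png",p[:,:,::-1])
E
```

```text
t: 10.45
tcp_pos: [0.4574, -0.1131, 0.2109]
eef_rot: [2.346, -2.087, -0.004]
contact_force: [-0.4, 0.0, 0.7]
gripper_width: 0.0004
t 10.45 loc [0.0183 0.1551 0.2109] z [-0.003  0.    -1.   ] F [-0.38  0.05  0.74] q [ 1.760e-01  3.200e-02 -4.410e-01 -1.000e-03 -1.101e+00 -5.900e-02]
[ 0.3171 -0.0046 -0.0039  0.0005  0.      0.0006]
```

View pics/w5.png

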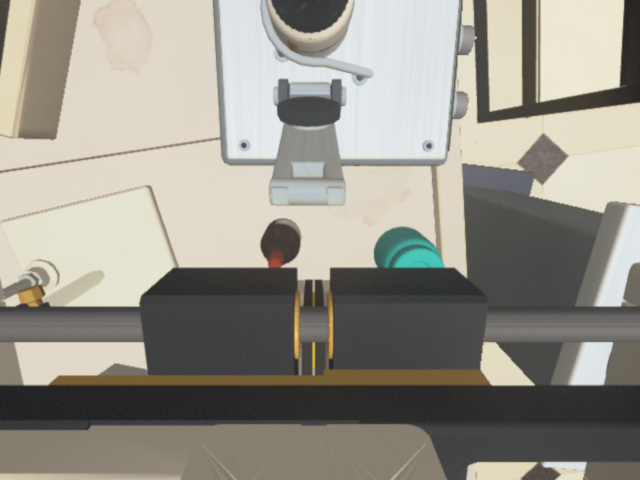

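```bash
python3 -m creep '[[[0.05,0,-0.004,0,0,0,-1],[0.09,-0.001,-0.004,0,0,0,-1],[0.13,-0.002,-0.004,0,0,0,-1],[0.17,-0.003,-0.004,0,0,0,-1],[0.2,-0.004,-0.004,0,0,0,-1]]]';python3 -m creep '[[[0.03,0,0,0,0,0,-1],[0.06,0,0,0,0,0,-1],[0.09,0,0,0,0,0,-1],[0.12,0,0,0,0,0,-1],[0.15,0,0,0,0,0,-1]]]';python3 - <<'E'
from h import *
st()
p,d=grab_frame("wrist");cv2.imwrite("pics/w6.png",p[:,:,::-1])
E
```

```text
t: 11.12
tcp_pos: [0.4677, -0.1729, 0.2148]
eef_rot: [-2.347, 2.088, -0.0]
contact_force: [0.5, 0.9, 0.5]
gripper_width: 0.0005
t: 11.75
tcp_pos: [0.4728, -0.2171, 0.2144]
eef_rot: [2.348, -2.087, -0.001]
contact_force: [-0.5, 0.7, -0.3]
gripper_width: 0.0003
t 11.75 loc [0.0218 0.05   0.2144] z [-0.  0. -1.] F [-0.43  0.79 -0.32] q [-0.053  0.113 -0.343 -0.    -1.115  0.171]
```

View pics/w6.png

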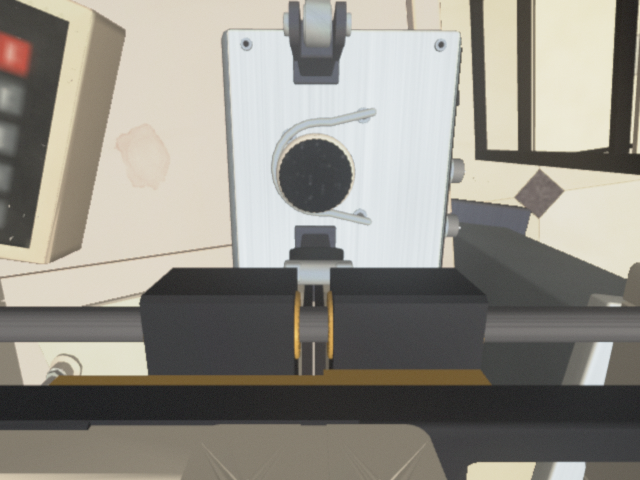

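```bash
python3 -m creep '[[[0.03,0,0,0,0,0,-1],[0.06,0,0,0,0,0,-1],[0.09,0,0,0,0,0,-1],[0.12,0,0,0,0,0,-1],[0.15,0,0,0,0,0,-1]]]';python3 - <<'E'
from h import *
st()
p,d=grab_frame("wrist");cv2.imwrite("pics/w7.png",p[:,:,::-1])
E
```

```text
t: 12.42
tcp_pos: [0.4782, -0.262, 0.2146]
eef_rot: [2.348, -2.087, 0.0]
contact_force: [-0.1, 0.5, -0.0]
gripper_width: 0.0003
t 12.425 loc [0.0221 0.0048 0.2146] z [ 0. -0. -1.] F [-0.09  0.51 -0.02] q [-0.142  0.154 -0.293  0.    -1.123  0.259]
```

View pics/w7.png

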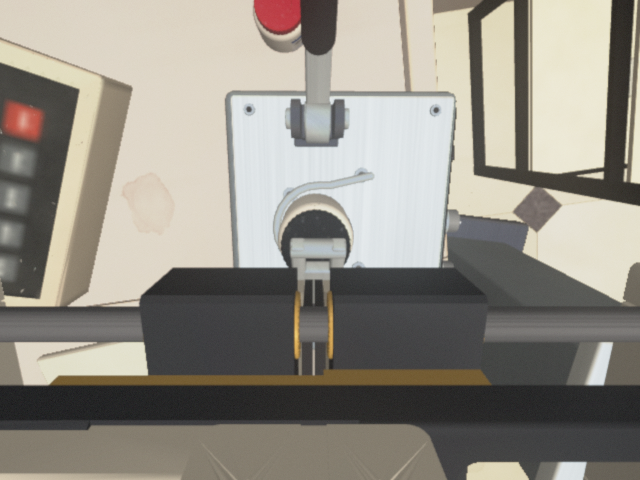

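```bash
python3 -m creep '[[[0.03,0,0,0,0,0,-1],[0.06,0,0,0,0,0,-1],[0.06,0,0,0,0,0,-1],[0.06,0,0,0,0,0,-1],[0.06,0,0,0,0,0,-1]]]';python3 - <<'E'
from h import *
st()
T=wristT();p,d=grab_frame("wrist");cv2.imwrite("pics/w8.png",p[:,:,::-1]);np.save("pics/w8d.npy",d);np.save("pics/w8T.npy",T)
E
```

```text
t: 13.1
tcp_pos: [0.4802, -0.279, 0.2147]
eef_rot: [-2.348, 2.087, -0.0]
contact_force: [0.2, -0.8, 0.1]
gripper_width: 0.0007
t 13.1 loc [ 0.0222 -0.0123  0.2147] z [ 0.  0. -1.] F [ 0.08 -0.83  0.13] q [-0.174  0.171 -0.272 -0.    -1.127  0.292]
```

View pics/w8.png

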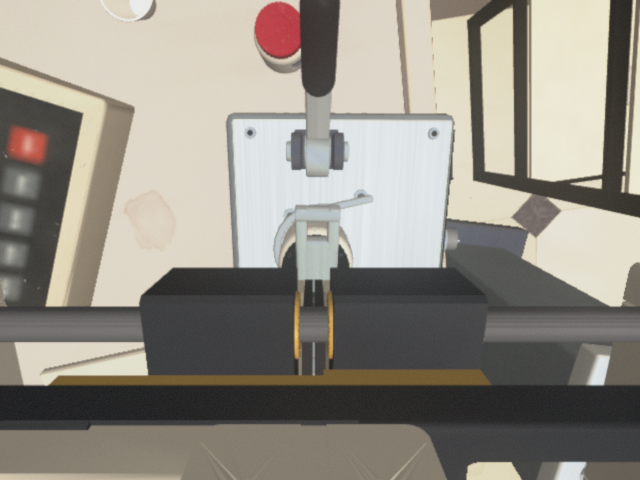

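```bash
python3 -m creep '[[[0.0,0,-0.15,0,0,0,-1],[0.1,0,-0.32,0,0,0,-1],[0.25,0,-0.4,0,0,0,-1],[0.4,0,-0.4,0,0,0,-1],[0.5,0,-0.4,0,0,0,-1]]]';python3 - <<'E'
from h import *
st();print(plan(W(.021,-.18,.197),toolR()))
p,d=grab_frame("wrist");cv2.imwrite("pics/w9.png",p[:,:,::-1])
p,d=grab_frame("side");cv2.imwrite("pics/s9.png",p[:,:,::-1])
E
```

```text
t: 13.78
tcp_pos: [0.4979, -0.4297, 0.3347]
eef_rot: [-2.347, 2.088, -0.0]
contact_force: [0.6, -0.6, -0.4]
gripper_width: 0.0008
t 13.775 loc [ 0.0228 -0.164   0.3347] z [ 0. -0. -1.] F [ 0.53 -0.64 -0.35] q [-0.416  0.286  0.149 -0.    -1.434  0.533]
[ 0.0533  0.0063  0.4589 -0.     -0.      0.0006]
```

View pics/w9.png

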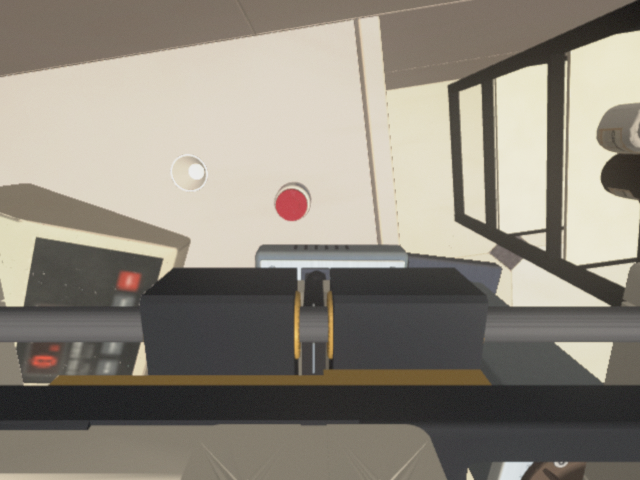

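View pics/s9.png

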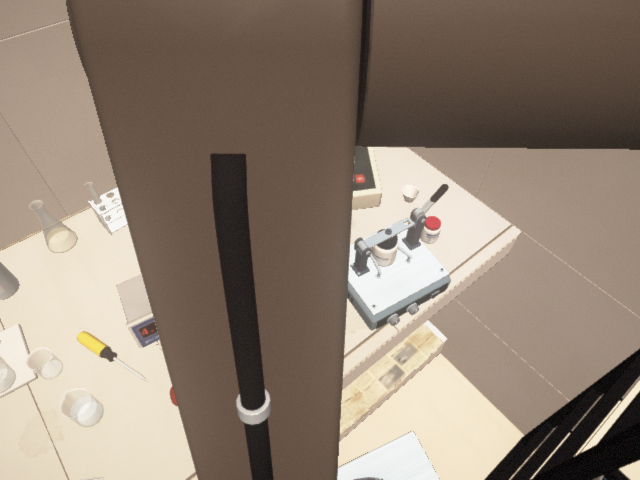

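```bash
python3 - <<'E'
from h import *
print(proj("side",state()["tcp_pos"]))
d=np.load("pics/w8d.npy")
E
python3 -m creep '[[[0.055,0.006,0,0,0,0,-1],[0.055,0.006,0.12,0,0,0,-1],[0.055,0.006,0.25,0,0,0,-1],[0.055,0.006,0.38,0,0,0,-1],[0.055,0.006,0.46,0,0,0,-1]]]';python3 - <<'E'
from h import *
st()
p,d=grab_frame("side");cv2.imwrite("pics/s10.png",cv2.resize(p[125:285,310:460,::-1],None,fx=3.75,fy=3.75,interpolation=cv2.INTER_CUBIC))
E
```

```text
[472.60275006 134.58700422]
t: 14.5
tcp_pos: [0.4974, -0.444, 0.1948]
eef_rot: [2.349, -2.086, -0.003]
contact_force: [0.6, -0.3, 0.5]
gripper_width: 0.0005
t 14.5 loc [ 0.0207 -0.1782  0.1948] z [-0.001  0.001 -1.   ] F [ 0.59 -0.33  0.47] q [-0.437  0.366 -0.051 -0.    -1.156  0.556]
```

View pics/s10.png

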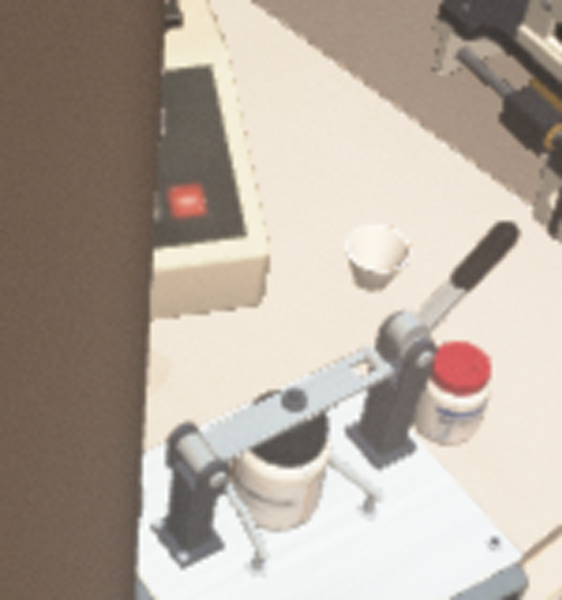

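Run:
```python
from h import *
s=state();p0=s["tcp_pos"];R0=R.from_rotvec(s["eef_rot"])
for b in (2.36,2.1,1.8,1.5,1.3,1.1,.95,.8,.65,.5,.35,.21,.17):
    y=-.076+.07*np.cos(b)-.0075*np.sin(b)-.010; z=.1595+.07*np.sin(b)+.0075*np.cos(b)
    z-=.012*np.clip((b-1.1)/.4,0,1)
    print(b,round(y,4),round(z,4),plan(W(.0205,y,z),toolR(),(p0,R0))[:3])
```

```text
2.36 -0.141 0.1915 [-0.1208 -0.0027  0.0013]
2.1 -0.1278 0.2041 [-0.1648 -0.0028 -0.0407]
1.8 -0.1092 0.214 [-0.227  -0.0029 -0.0732]
1.5 -0.0885 0.2179 [-0.2959 -0.0032 -0.0859]
1.3 -0.0745 0.223 [-0.3428 -0.0034 -0.1027]
1.1 -0.0609 0.2253 [-0.388  -0.0036 -0.1103]
0.95 -0.0514 0.2208 [-0.4198 -0.0038 -0.0952]
0.8 -0.0426 0.2149 [-0.449  -0.004  -0.0755]
0.65 -0.0348 0.2078 [-0.4749 -0.0042 -0.0518]
0.5 -0.0282 0.1996 [-0.4969 -0.0044 -0.0244]
0.35 -0.0228 0.1905 [-0.5146 -0.0046  0.006 ]
0.21 -0.0191 0.1814 [-0.5269 -0.0048  0.0365]
0.17 -0.0183 0.1787 [-0.5296 -0.0049  0.0455]
```

```bash
python3 -m creep '[[[-0.06,-0.003,0,0,0,0,-1],[-0.12,-0.003,0,0,0,0,-1],[-0.15,-0.003,-0.025,0,0,0,-1],[-0.18,-0.003,-0.05,0,0,0,-1],[-0.21,-0.003,-0.065,0,0,0,-1]]]';python3 - <<'E'
from h import *
st()
p,d=grab_frame("side");cv2.imwrite("pics/s11.png",cv2.resize(p[125:285,310:460,::-1],None,fx=3.75,fy=3.75,interpolation=cv2.INTER_CUBIC))
E
```

```text
t: 15.18
tcp_pos: [0.4917, -0.3817, 0.2175]
eef_rot: [-2.348, 2.087, -0.003]
contact_force: [0.3, -0.7, -0.2]
gripper_width: 0.0005
t 15.175 loc [ 0.022  -0.1156  0.2175] z [ 0.001 -0.001 -1.   ] F [ 0.22 -0.7  -0.18] q [-0.347  0.278 -0.125  0.    -1.166  0.464]
```

View pics/s11.png

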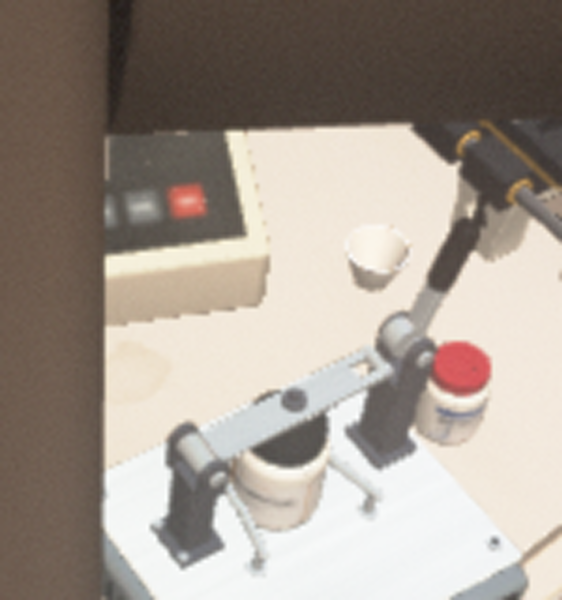

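```bash
python3 -m creep '[[[-0.03,0,-0.01,0,0,0,-1],[-0.06,0,-0.017,0,0,0,-1],[-0.09,0,-0.021,0,0,0,-1],[-0.115,0,-0.03,0,0,0,-1],[-0.14,0,-0.04,0,0,0,-1]]]';python3 - <<'E'
from h import *
st()
s=state();p0=s["tcp_pos"];R0=R.from_rotvec(s["eef_rot"])
for b in (1.1,.95,.8,.65,.5,.35,.21,.17):
    y=-.076+.07*np.cos(b)-.0075*np.sin(b)-.010; z=.1595+.07*np.sin(b)+.0075*np.cos(b)
    print(b,round(y,4),round(z,4),plan(W(.0205,y,z),toolR(),(p0,R0))[:3])
p,d=grab_frame("side");cv2.imwrite("pics/s12.png",cv2.resize(p[125:285,310:460,::-1],None,fx=3.75,fy=3.75,interpolation=cv2.INTER_CUBIC))
p,d=grab_frame("wrist");cv2.imwrite("pics/w12.png",p[:,:,::-1])
E
```

```text
t: 15.85
tcp_pos: [0.4865, -0.3399, 0.2282]
eef_rot: [2.348, -2.087, -0.0]
contact_force: [1.1, -1.3, 0.2]
gripper_width: 0.0004
t 15.85 loc [ 0.0215 -0.0735  0.2282] z [-0.  0. -1.] F [ 0.97 -1.38  0.23] q [-0.281  0.225 -0.172  0.    -1.174  0.398]
1.1 -0.0609 0.2253 [-0.0419  0.0033  0.0097]
0.95 -0.0514 0.2208 [-0.0737  0.0031  0.0246]
0.8 -0.0426 0.2149 [-0.103   0.003   0.0441]
0.65 -0.0348 0.2078 [-0.129   0.0028  0.0678]
0.5 -0.0282 0.1996 [-0.1511  0.0027  0.0951]
0.35 -0.0228 0.1905 [-0.169   0.0026  0.1255]
0.21 -0.0191 0.1814 [-0.1813  0.0026  0.1559]
0.17 -0.0183 0.1787 [-0.1841  0.0026  0.1648]
```

View pics/s12.png

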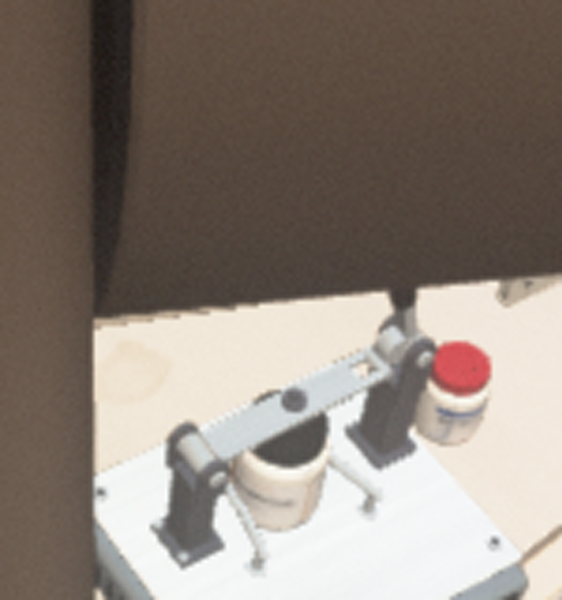

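View pics/w12.png

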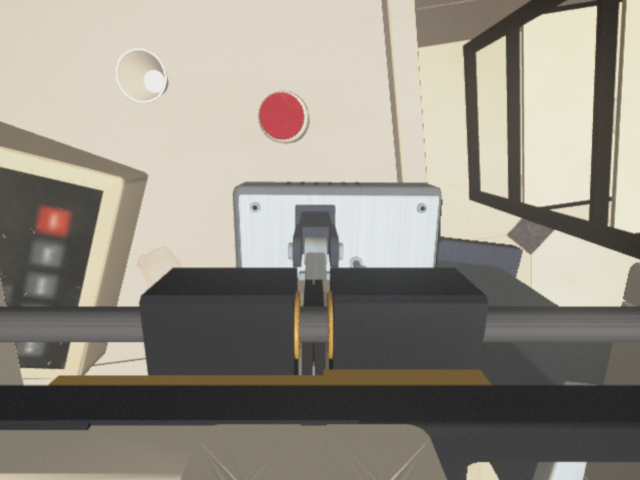

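Lever is past upright and following the finger. Continue along the arc.

```bash
python3 -m creep '[[[-0.025,0.003,0.002,0,0,0,-1],[-0.05,0.003,0.01,0,0,0,-1],[-0.075,0.003,0.024,0,0,0,-1],[-0.1,0.003,0.04,0,0,0,-1],[-0.12,0.003,0.056,0,0,0,-1]]]';python3 - <<'E'
from h import *
st()
s=state();p0=s["tcp_pos"];R0=R.from_rotvec(s["eef_rot"])
for b in (.8,.65,.5,.35,.21,.17):
    y=-.076+.07*np.cos(b)-.0075*np.sin(b)-.010; z=.1595+.07*np.sin(b)+.0075*np.cos(b)
    print(b,round(y,4),round(z,4),plan(W(.0205,y,z),toolR(),(p0,R0))[:3])
E
```

```text
t: 16.58
tcp_pos: [0.4814, -0.3043, 0.211]
eef_rot: [2.348, -2.087, 0.0]
contact_force: [0.5, -1.4, 1.1]
gripper_width: 0.0006
t 16.575 loc [ 0.0205 -0.0375  0.211 ] z [ 0. -0. -1.] F [ 0.3  -1.47  1.09] q [-0.22   0.197 -0.248  0.    -1.125  0.338]
0.8 -0.0426 0.2149 [ 0.017 -0.    -0.013]
0.65 -0.0348 0.2078 [-0.009  -0.0001  0.0107]
0.5 -0.0282 0.1996 [-0.0312 -0.0002  0.038 ]
0.35 -0.0228 0.1905 [-0.049  -0.0003  0.0683]
0.21 -0.0191 0.1814 [-0.0614 -0.0004  0.0987]
0.17 -0.0183 0.1787 [-0.0641 -0.0004  0.1077]
```

```bash
python3 -m creep '[[[-0.012,0,0.015,0,0,0,-1],[-0.025,0,0.032,0,0,0,-1],[-0.037,0,0.05,0,0,0,-1],[-0.048,0,0.068,0,0,0,-1],[-0.056,0,0.082,0,0,0,-1]]]';python3 -c "
from h import *
st()"
```

```text
t: 17.2
tcp_pos: [0.4794, -0.288, 0.1862]
eef_rot: [2.348, -2.087, -0.0]
contact_force: [1.5, -2.2, 1.6]
gripper_width: 0.0006
t 17.2 loc [ 0.0204 -0.0211  0.1862] z [-0. -0. -1.] F [ 1.29 -2.37  1.65] q [-0.191  0.2   -0.305  0.    -1.066  0.308]
```

```bash
python3 -m creep '[[[-0.003,0,0.008,0,0,0,-1],[-0.006,0,0.014,0,0,0,-1],[-0.006,0,0.019,0,0,0,-1],[-0.006,0,0.022,0,0,0,-1],[-0.006,0,0.022,0,0,0,-1]]]';python3 -c "
from h import *
st()"; python3 -m creep '[[[0,0,0.002,0,0,0,-1],[0,0,0.005,0,0,0,-1],[0,0,0.007,0,0,0,-1],[0,0,0.009,0,0,0,-1],[0,0,0.009,0,0,0,-1]]]';python3 -c "
from h import *
st()"
```

```text
t: 17.82
tcp_pos: [0.4793, -0.2862, 0.1807]
eef_rot: [-2.348, 2.087, -0.0]
contact_force: [-0.8, 2.5, 4.3]
gripper_width: 0.0004
t 17.825 loc [ 0.0205 -0.0194  0.1807] z [ 0. -0. -1.] F [-0.49  2.61  4.29] q [-0.188  0.203 -0.315 -0.    -1.053  0.305]
t: 18.45
tcp_pos: [0.4795, -0.2861, 0.1796]
eef_rot: [-2.348, 2.086, -0.002]
contact_force: [-4.5, 6.6, 16.8]
gripper_width: 0.0005
t 18.45 loc [ 0.0207 -0.0193  0.1796] z [ 0.002 -0.001 -1.   ] F [-3.77  7.03 16.82] q [-0.187  0.203 -0.317  0.    -1.049  0.305]
```

```bash
python3 -m creep '[[[0,0,-0.03,0,0,0,-1],[0,0,-0.1,0,0,0,-1],[0,0,-0.25,0,0,0,-1],[0,0,-0.4,0,0,0,-1],[0,0,-0.55,0,0,0,-1]]]'; python3 -m creep '[[[0.05,0.04,-0.1,0,0,0,-1],[0.08,0.08,-0.2,0,0,0,-1],[0.1,0.1,-0.25,0,0,0,-1],[0.1,0.1,-0.25,0,0,0,-1],[0.1,0.1,-0.25,0,0,0,-1]]]';python3 - <<'E'
from h import *
st()
np.save("pics/w13T.npy",wristT());p,d=grab_frame("wrist");np.save("pics/w13d.npy",d);cv2.imwrite("pics/w13.png",p[:,:,::-1])
cv2.imwrite("pics/w13c.png",cv2.resize(p[60:280,220:420,::-1],None,fx=2.7,fy=2.7,interpolation=cv2.INTER_CUBIC))
p,d=grab_frame("side");cv2.imwrite("pics/s13.png",p[:,:,::-1])
E
```

```text
t: 19.08
tcp_pos: [0.4789, -0.2862, 0.3437]
eef_rot: [2.348, -2.087, -0.001]
contact_force: [1.2, 0.0, 0.1]
gripper_width: 0.0007
t: 19.7
tcp_pos: [0.4529, -0.3191, 0.4158]
eef_rot: [2.348, -2.087, -0.003]
contact_force: [-0.6, -0.2, -0.5]
gripper_width: 0.0005
t 19.7 loc [-0.0095 -0.0491  0.4158] z [-0.002  0.001 -1.   ] F [-0.65 -0.12 -0.49] q [-2.610e-01  9.500e-02  8.700e-02 -1.000e-03 -1.565e+00  3.780e-01]
```

View pics/w13c.png

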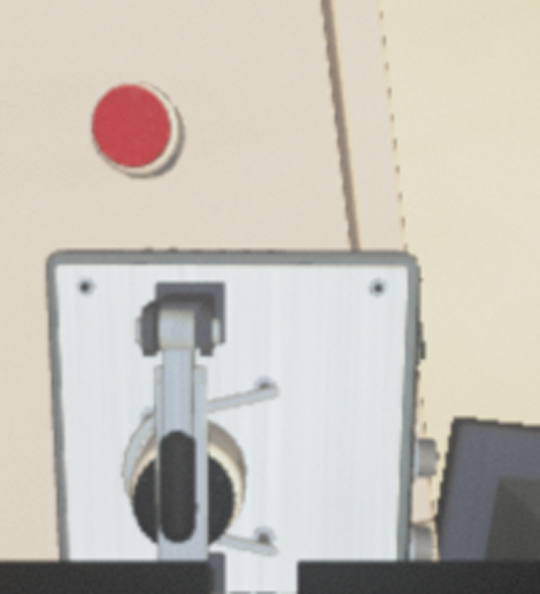

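View pics/s13.png

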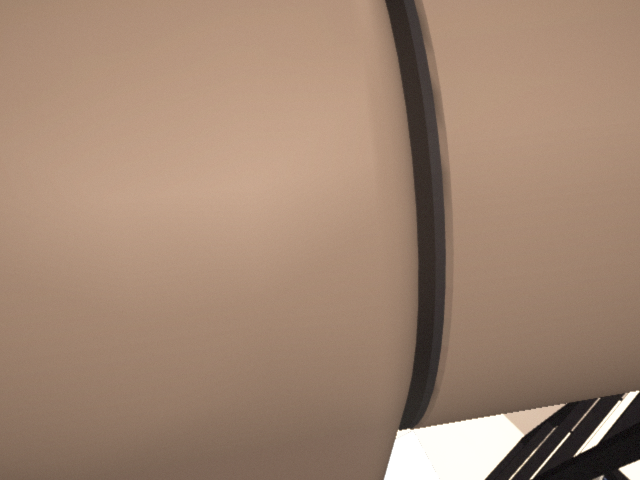

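```bash
python3 -m creep '[[[0.1,0.05,-0.05,0,0,0,-1],[0.25,0.1,-0.05,0,0,0,-1],[0.4,0.1,-0.05,0,0,0,-1],[0.5,0.1,-0.05,0,0,0,-1],[0.5,0.1,-0.05,0,0,0,-1]]]';python3 - <<'E'
from h import *
st()
p,d=grab_frame("side");cv2.imwrite("pics/s14.png",cv2.resize(p[175:335,310:460,::-1],None,fx=3.75,fy=3.75,interpolation=cv2.INTER_CUBIC))
p,d2=grab_frame("top");cv2.imwrite("pics/t14.png",cv2.resize(p[215:325,310:450,::-1],None,fx=5.5,fy=5.4,interpolation=cv2.INTER_CUBIC))
d=np.load("pics/w13d.npy");T=np.load("pics/w13T.npy");K=calibration("wrist")["intrinsics"]
for a,b in [(178,440),(178,460),(178,490),(178,530),(178,380),(160,470),(145,500),(230,500)]:
    u,v=220+a/2.7,60+b/2.7;u,v=int(round(u)),int(round(v));z=np.median(d[v-1:v+2,u-1:u+2])
    P=T[:3,:3]@(np.linalg.solve(K,[u,v,1])*z)+T[:3,3];l=Lc(P);print((a,b),l,"beta",np.arctan2(l[2]-.0075-.1595,l[1]+.076))
E
```

```text
t: 20.42
tcp_pos: [0.4409, -0.4734, 0.4295]
eef_rot: [2.346, -2.089, -0.007]
contact_force: [0.3, 0.4, -0.1]
gripper_width: 0.0004
t 20.425 loc [-0.0388 -0.201   0.4295] z [-0.003  0.003 -1.   ] F [ 0.38  0.39 -0.06] q [-0.52   0.263  0.324 -0.    -1.635  0.636]
(178, 440) [ 0.0197816  -0.03387358  0.17728588] beta 0.23948125260826544
(178, 460) [ 0.01975492 -0.02662298  0.1792594 ] beta 0.24336057071616465
(178, 490) [ 0.01978642 -0.01496763  0.18132149] beta 0.23048404030178016
(178, 530) [0.01983067 0.00101954 0.18413435] beta 0.21890266948206405
(178, 380) [ 0.01999541 -0.05640106  0.16920011] beta 0.11178861579959173
(160, 470) [ 0.02774534 -0.02113651  0.17482129] beta 0.14160505277441085
(145, 500) [0.03721352 0.00097365 0.13866645] beta -0.3527025275314941
(230, 500) [0.00016676 0.00083746 0.13876256] beta -0.3521754065707595
```

View pics/s14.png

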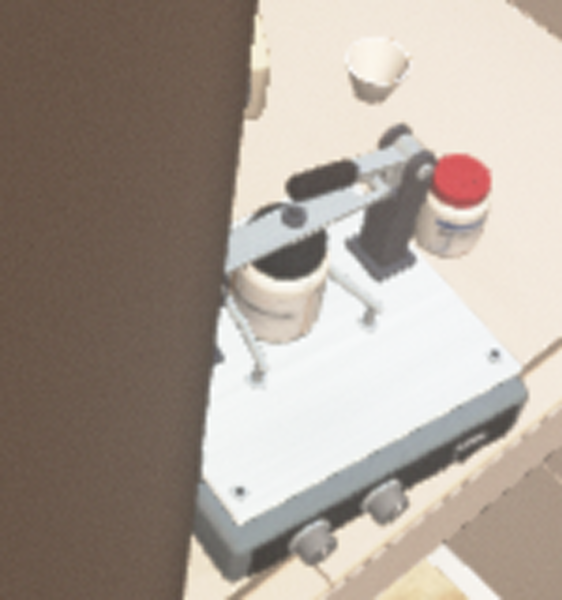

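View pics/t14.png

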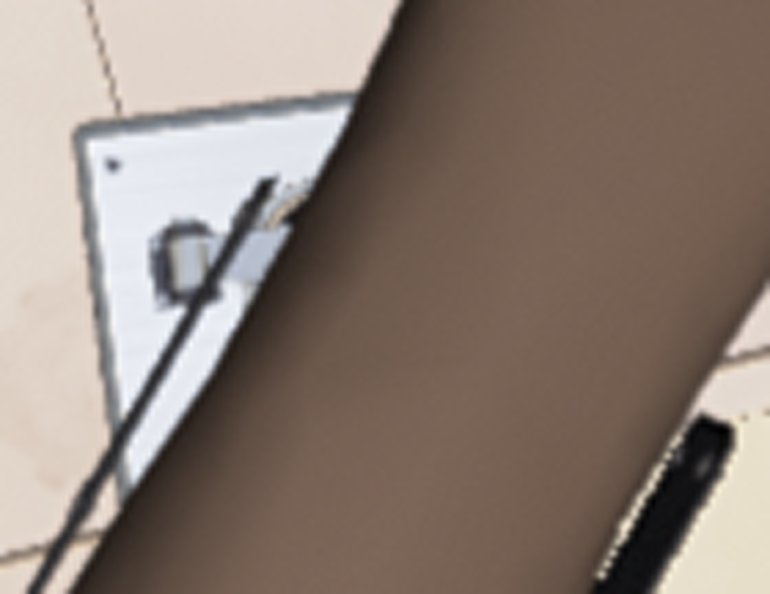

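```bash
python3 -c "
from cell import *
print(sign_off())"
```

```text
the job is handed in; nothing more can be done
None
```

The jar is clamped and handed in, at about 20 s of the 72 s allowed. I pushed it back with closed fingertips about 2 cm above the platform until the nest stopped it at roughly 19 N. I then swept the strap over with the side of the finger until it sank onto the cap by itself. Last, I pushed the cam lever over and down to its stop, where the press reached about 17 N.

**Last checks:**
- **Jar:** before clamping, the wrist camera put it at x ≈ 20 mm, y ≈ 1.5 mm in the shaker frame. I took home to be x = 20, y = 0, from the nest rods and clamp posts. After clamping it still sat in the rods, within the roughly 2 mm calibration error.
- **Strap:** it lies level across the cap, with the pad centred on it.
- **Lever:** after I retracted, the depth image gave about 12.5–14° above level, against 12° at the stop, so it stayed down.
- **Other things on the bench:** the small jar and crucible look unmoved in the last side view. The arm hid the dropper and stopwatch, but it never went near the bench around them.

I could not measure the pad force directly. During the push, the fingertip stopped about 4 mm short of where I expected (finger thickness and calibration), but the camera check above put the jar at home. In the last top view the arm hid most of the shaker, so the final checks rest on the wrist and side views.

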